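Refit the sprung spindle in the roll holder

TASK

Put the sprung spindle with the blue grip back into the empty roll holder: squeeze its white plunger in so that it fits between the two white stops, feel for the recesses (the stops are clamped at a different height each time), and let it spring out so that both end pins sit fully home in them, then let go. Work gently: never press the spindle on the holder much harder than its spring needs (12 to 14 N; 22 N is too much) or drive the plunger to the end of its travel, and leave the salt shaker, the spice jar and the lemon where they are.

Things in the scene. Friction and masses are not known exactly. Their poses are not given: they have to be found in the camera images.
- holder: Fixed roll holder. Wooden base 110 x 300 mm, 14 mm high; origin at the centre of its underside (worktop level), z up, y along it towards the taller of two white upright stops, 50 mm wide, 12 mm thick, inner faces 220 mm apart. Each inner face has at x = 0 a recess 18 mm wide, 16 mm high, 6 mm deep. Nothing but the base lies between the stops.
- tall_stop (a point): Point on the base straight below the recess of the taller stop, in the plane of its inner face (holder y = +110 mm), 14 mm above the worktop. This stop rises 88 mm above its recess centre; its inner face is flat, so a pin can slide down it into the recess. Recess floor at y = +116 mm.
- low_stop (a point): Likewise below the lower stop (holder y = -110 mm; recess floor -116 mm), which rises only 14 mm above its recess centre. Both recesses are equally high, but the stops are clamped on posts at a height that differs each time and is not reported: recess centres lie 58 to 102 mm above the worktop and must be felt for or seen.
- spindle_mid (a point): Centre of the spindle, on its axis, amid its blue grip (30 x 30 mm in section, 56 mm long). y runs along the spindle to the white plunger, z up; the axis lies 15 mm above the worktop at first. Tube 22 mm in diameter, y = -100 to +96 mm. Mass 0.14 to 0.24 kg. Seated, this point is at holder x = 0, y = 0, and the plunger is in by 3 mm.
- fixed_pin (a point): Tip of the fixed dark steel pin at the spindle's -y end, 116 mm from its middle: 10 mm in diameter, its last 2 mm stepped down to 7 mm, slippery.
- plunger_tip (a point): Tip of the white sprung plunger at the spindle's +y end, 119 mm from its middle when free: 10 mm in diameter, its last 2 mm stepped down to 7 mm, slippery. The spindle is 235 mm long free; it must be 15 mm shorter to pass between the stops' inner faces.
- plunger (a joint): How far the sprung plunger is pressed into the spindle, in m: 0 free, 0.020 at its hard stop. The spring takes 4 N to start it and 0.5 N more per mm (about 12 N at 16 mm).
- salt_shaker: Salt shaker with grey cap, 44 mm in diameter, 90 mm high, loose; origin at the centre of its underside. Leave alone.
- spice_jar: Spice jar with yellow-brown cap, 42 mm in diameter, 96 mm high, loose; origin at the centre of its underside. Leave alone.
- small_lemon: Lemon lying on the worktop, 76 x 56 x 55 mm, loose; origin at its underside. Leave alone.
Mind the look-alikes: they are no part of the job. Leave any purple look-alike of the part that bears spindle_mid alone.

How it is judged (in metres and radians):
On the way, in this order (a step that is already met when the one before it is completed fails the run):
1. the spindle has been lifted off the worktop (height (world z) of spindle_mid above 0.05 m), for 0.2 s.
2. the plunger has been compressed at the holder by more than 7 mm (value of joint plunger above 0.007 m and horizontal distance between spindle_mid and holder below 0.04 m), for 0.1 s.
At the end, for the whole second after the job is handed in: Both pins sit in their recesses: spindle middle within 4 mm lengthwise and 6 mm crosswise of the holder's middle, 48 to 108 mm up, in line within 0.05 rad, plunger in by only 1 to 5.5 mm, bearing on the stops (over 1 N), at rest (value of joint plunger between 0.001 and 0.0055 m and x of spindle_mid in the frame of holder between -0.006 and 0.006 m and y of spindle_mid in the frame of holder between -0.004 and 0.004 m and z of spindle_mid in the frame of holder between 0.048 and 0.108 m and angle between the y axis of spindle_mid and the y axis of holder, either way round below 0.05 rad and contact force between spindle and holder above 1 N and linear speed of spindle below 0.02 m/s and angular speed of spindle below 0.2 rad/s); the robot touches nothing.
It fails at once if the spindle was forced against the holder with more than 22 N (contact force between spindle and holder above 22 N).
It fails at once if the plunger was driven to the end of its travel (over 19.5 mm) (value of joint plunger above 0.0195 m).
It fails at once if the salt shaker was moved more than 20 mm (distance of salt_shaker from where it was at the start of the episode above 0.02 m).
It fails at once if the spice jar was moved more than 20 mm (distance of spice_jar from where it was at the start of the episode above 0.02 m).
It fails at once if the small lemon was moved more than 20 mm (distance of small_lemon from where it was at the start of the episode above 0.02 m).
It also fails if it takes over 67 s, if anything falls off the work surface, if the arm or the gripper's body presses on something with over 40 N, if the wrist force passes 120 N, or if a joint passes its speed limit or range.

ROBOT

A 7-joint arm with a two-finger parallel gripper is mounted at the origin on a cart in front of the work surface, level with it; the furniture and walls round the work are solid. World frame = base frame: x ahead of the robot, y to its left, z up, the work surface at z = 0. Lengths are in mm, angles in rad, forces in N, time in s.
With the tool pointing down it reaches from about 400 to 875 mm from the base axis. Payload 4.4 kg.
Tool frame: the origin (TCP) lies midway between the tips of the shut fingers; the grasp point (between the pads) lies 19 mm behind it (bot.pinch_z is the z of the grasp point in the tool frame, in mm); z points along the fingers, y is the line along which they close (so a half turn about z gives the same grasp; the last joint's range is limited). The gripper opens to 85 mm and grips with 20 to 120 N. Pads are 22 mm wide; open, the fingers measure 114 mm over their backs; the gripper's body (76 mm by 85 mm) begins 54 mm behind the grasp point. The pads swing forward as they close: fully open they stand 13 mm farther back than shut.
Start: joints at [1.177, 0.628, 0.038, 1.517, -0.027, 0.996, -0.02], TCP at [209.302, -615.394, 231.313] pointing down, gripper open.
Joint ranges: [-3.06, 3.06], [-0.37, 2.12], [-1.25, 1.32], [0.18, 2.47], [-1.1, 4.24], [0.23, 1.98], [-2.94, 2.94]. Speed limits (rad/s): [2.57, 2.57, 3.14, 3.14, 3.14, 3.14, 3.14].

INTERFACE

Orientations are given as a unit quaternion [x, y, z, w].
In Python, from station import telemetry, eyes, job, bot gives the robot as it stands.
- The arm moves only by the tool drive_tool, never from a script. Its argument "moves" is a list of rows, each a list of 3 entries, a list of its own where there are three numbers: the shift along the tool's x, y, z in mm, then the turn, a rotation vector about the tool's x, y, z in degrees, then the opening, from -1 (shut) to 1 (fully open), so that 0 is half open. In form: [[[dx, dy, dz], [ax, ay, az], claw], ...]. A call has 1 to 20 rows; each row shifts and turns the commanded pose from where the row before left it, along the tool's axes as they then stand; what a row does not reach is not made up. A row lasts 1/8 s, in which the tool goes at most 62.5 mm and 10.7 degrees, less where a joint would pass 70% of its speed; a pose out of reach is approached as far as the arm can. A call is refused whole if a number of a shift passes 62.5 or a number of a turn 10.7, either way. A call with a gripper value outside its range is refused whole. The fingers move at their own pace and stop on an object; "squeeze" is the grip in N (left out, the last holds). Time passes only in rows, so rows that do not move let the fingers close. It gives the time, the measured TCP pose, the force, the opening and the grip force at its end, in the units of the state.
- telemetry.state(): the state, without advancing time (a new reading comes with each control period).
- eyes.read_camera(name): name is "scene" or "side" or "wrist"; returns a dict with "image" (384x512x3 uint8, blue, green, red), "depth" (384x512 float32, mm along the optical axis (not along the pixel's ray), 0 where there is no reading), "camera_matrix" (3x3 intrinsics, pixels), "view" (4x4, takes a point from world to camera coordinates). Camera axes: x right, y down, z forward; pixel columns grow to the right and rows downward; lengths in mm; the calibration is good to about 2 mm. A picture is of the moment at which its call begins.
- job.finish_job(): hands the job in; it is judged then, once.
The state is a dict: "clock": time; "joint_pos": joint angles; "qd": joint speeds; "joint_torque": joint torques, N m; "position": TCP position; "ee_rot": TCP orientation; "wrist_force": force on the tool from outside, world axes, zero at the start; "ft_torque": the same for the moment, N m; "grip_width": finger opening in mm; "grasp_force": force on a finger pad.
Only numpy, scipy, OpenCV 4.12 (cv2) and the standard library are available. Lean on these libraries where they do the work, as an engineer would, in place of code of your own. Each camera call takes 0.05 s, during which the arm holds its last target. There are 200 camera calls.

## Working session

There is one attempt and no reset: what is moved stays moved. The work goes in short steps, Python scripts to look and compute and a tool call to move; the robot and the scene stay as the last step left them, time stands still between calls to the robot, and variables do not carry over. Pictures are saved under pics/ and viewed, at most 10 in all, crops included, and the job is handed in when it is done.

Besides the shell and the picture viewer there is one more tool, called after "Call:" as a command line: name --argument value ..., lists and objects as JSON in quotes. drive_tool: Moves the arm, as the interface text tells. Its arguments: {"type":"object","properties":{"moves":{"type":"array","items":{"type":"array"}},"squeeze":{"type":"number"}},"required":["moves"]}

```bash
mkdir -p pics; ls
python3 - <<'E'
from station import telemetry, eyes, job, bot
import cv2,numpy as np
print(telemetry.state())
for n in ("scene","side"):
    d=eyes.read_camera(n); cv2.imwrite(f"pics/{n}0.png",d["image"]); np.savez(f"{n}0.npz",**d)
a=[cv2.imread(f"pics/{n}0.png") for n in ("scene","side")]
print(bot.pinch_z)
E
```

```text
pics
{'clock': 0.0, 'joint_pos': array([ 1.17718924,  0.62932353,  0.03844797,  1.5183782 , -0.02698638,
        0.99628657, -0.019974  ]), 'qd': array([ 4.30251287e-04, -1.40411444e-03,  9.98297820e-04, -7.59318342e-05,
        2.51008407e-04, -2.23646402e-03, -9.66095361e-04]), 'joint_torque': array([-6.41132319e-04, -5.63424361e+01,  1.22603774e+00, -1.93453735e+01,
        1.09904876e-02,  1.02621727e-02, -1.52277602e-05]), 'position': array([ 209.09816273, -614.78990428,  230.40058026]), 'ee_rot': array([ 9.86595113e-01,  1.63184562e-01, -1.72236553e-04, -9.22791487e-04]), 'wrist_force': array([-0.44330195,  0.51341154, -0.31273188]), 'ft_torque': array([-0.02260958,  0.03317947,  0.00643654]), 'grasp_force': 0.0, 'grip_width': 85.35124542686637}
-18.700000000000003
```

View pics/scene0.png

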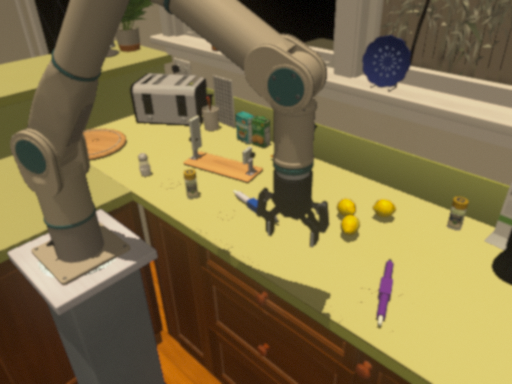

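View pics/side0.png

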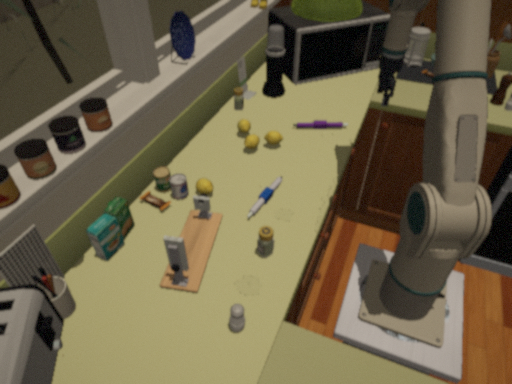

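The side view shows the spindle with its blue grip at about (267,195), white plunger end unclear, and the holder from the low stop (203,207) to the tall stop (177,258). The spice jar is at (265,240), the salt shaker at (237,318) and a lemon at (205,187). The purple look-alike at (320,125) is to be left alone.

```bash
cat > h.py <<'E'
import numpy as np, cv2
def cloud(d):
    K=d["camera_matrix"];Z=d["depth"].astype(float);v,u=np.mgrid[:Z.shape[0],:Z.shape[1]]
    P=np.stack([(u-K[0,2])/K[0,0]*Z,(v-K[1,2])/K[1,1]*Z,Z],-1)
    V=d["view"];W=(P-V[:3,3])@V[:3,:3]
    W[Z<=0]=np.nan
    return W
E
python3 - <<'E'
from h import *
d=dict(np.load("side0.npz"));W=cloud(d);im=d["image"];hsv=cv2.cvtColor(im,cv2.COLOR_BGR2HSV)
np.set_printoptions(precision=1,suppress=True)
for n,(u,v) in dict(blue=(267,195),low=(203,207),tall=(177,258),jar=(265,240),salt=(237,318),lem=(205,187),p1=(279,180),p2=(251,213),base1=(213,214),base2=(180,286),base3=(205,280),base4=(165,280),cam=(0,0)).items(): print(n,W[v,u],im[v,u])
c=W[150:240,230:300];m=(c[...,2]>4)&(c[...,2]<60)
h=hsv[150:240,230:300];b=m&(h[...,0]>95)&(h[...,0]<125)&(h[...,1]>120)
print("blue",np.nanmean(c[b],0),b.sum())
print(-np.linalg.inv(d["view"][:3,:3])@d["view"][:3,3])
x0,y0,x1,y1=130,160,310,340
cv2.imwrite("pics/c1.png",cv2.resize(im[y0:y1,x0:x1],(600,600),interpolation=cv2.INTER_CUBIC))
E
```

```text
blue [ 477.  -216.    31.6] [117  68  30]
low [625.1 -45.4  73.4] [74 83 87]
tall [568.4 189.7 125.6] [63 68 72]
jar [395.8  10.5  80.9] [41 69 84]
salt [371.8 253.8  67.9] [76 87 91]
lem [ 681.4 -158.5   44.5] [ 48 133 157]
p1 [ 469.2 -313.8   23.5] [149 159 166]
p2 [ 498.1 -127.5   19.7] [141 159 162]
base1 [613.2 -80.6  13.8] [ 98 142 177]
base2 [568.5 201.9  17.2] [ 88 121 151]
base3 [522.6 147.   -2.2] [119 168 175]
base4 [619.6 198.3  11.9] [ 93 138 178]
cam [2383.3 -925.6  247.5] [39 53 48]
blue [ 482.2 -224.1   29.5] 79
[149.3 678.7 914.5]
```

View pics/c1.png

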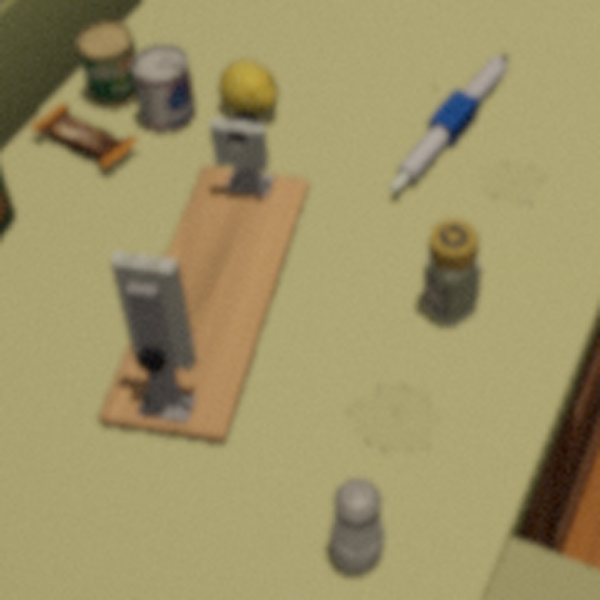

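The crop shows the plunger (white tip at crop (400,188)) facing the jar and the tall stop, world +y, and the dark fixed pin at (503,60). So the spindle already faces the right way round.

```bash
cat > fit.py <<'E'
from h import *
np.set_printoptions(precision=1,suppress=True)
for n in("side","scene"):
    d=dict(np.load(n+"0.npz"));W=cloud(d);im=d["image"];hsv=cv2.cvtColor(im,cv2.COLOR_BGR2HSV);S=im.astype(int)
    Z=W[...,2];X=W[...,0];Y=W[...,1]
    box=(X>480)&(X<700)&(Y>-130)&(Y<260)
    base=box&(Z>6)&(Z<24)&(hsv[...,0]<19)&(hsv[...,1]>80)
    l,k,st,_=cv2.connectedComponentsWithStats(base.astype(np.uint8))
    i=1+np.argmax(st[1:,4]);P=W[k==i]
    print(n,"base",len(P),np.median(P[:,2]),cv2.minAreaRect(P[:,:2].astype(np.float32)))
    s=box&(Z>40)
    for nm,q in(("low",s&(Y<20)&(X<665)),("tall",s&(Y>60))):
        p=W[q]; print(nm,len(p),"zmax",np.sort(p[:,2])[-12:],"mean top",p[p[:,2]>p[:,2].max()-8].mean(0),"x",p[:,0].min(),p[:,0].max(),"y",p[:,1].min(),p[:,1].max())
    sp=(X>400)&(X<560)&(Y>-360)&(Y<-80)&(Z>6)&(Z<40)
    p=W[sp]
    if len(p): c,e=cv2.PCACompute(p[:,:2].astype(np.float32),None); t=(p[:,:2]-c)@e[0]; print("spindle",len(p),c,e[0],t.min(),t.max(),p[:,2].max(), c+np.outer([t.min(),t.max()],e[0]), cv2.minAreaRect(p[:,:2].astype(np.float32)))
    b=sp&(hsv[...,0]>95)&(hsv[...,0]<125)&(hsv[...,1]>120); print("blue",b.sum(),W[b].mean(0) if b.any() else 0)
E
python3 fit.py
```

```text
side base 2114 13.94993747800166 ((604.79296875, 64.76800537109375), (107.21927642822266, 298.8586120605469), 12.78183364868164)
low 252 zmax [108.1 108.3 108.5 108.6 108.8 109.  109.1 109.5 109.5 109.6 110.8 111. ] mean top [630.  -48.6 106.7] x 605.618710373906 656.8662815783686 y -78.8117435548343 -36.536366349299726
tall 720 zmax [182.4 182.4 182.5 182.5 182.8 182.8 182.9 183.2 183.7 183.7 184.2 184.4] mean top [579.5 176.6 180.7] x 553.862984151776 605.5360235489636 y 164.05480791118507 205.15848457455587
spindle 369 [[ 484.3 -216.6]] [0.1 1. ] -123.14303408248318 108.10831107492238 34.67403566037207 [[ 466.4 -338.4]
 [ 500.1 -109.6]] ((485.08245849609375, -224.25259399414062), (230.96588134765625, 30.921031951904297), 84.2583999633789)
blue 79 [ 482.2 -224.1   29.5]
scene base 1021 11.776546534967752 ((603.6854858398438, 56.95958709716797), (113.55272674560547, 296.98834228515625), 13.096912384033203)
low 191 zmax [104.9 105.3 105.3 105.5 105.7 105.7 105.8 105.9 106.1 106.3 107.5 108. ] mean top [628.9 -54.5 103.9] x 602.4273382147097 657.6962077251412 y -84.12005555457925 -43.87961094473258
tall 352 zmax [178.2 178.5 178.6 178.6 178.7 178.7 178.9 179.1 179.5 179.6 179.9 180. ] mean top [576.7 170.9 176.8] x 551.2722350534863 608.448194819763 y 158.2951466995775 201.31237013182684
spindle 224 [[ 482.9 -209.4]] [0.1 1. ] -134.47153899517005 99.28902931485224 31.06670949203496 [[ 464.5 -342.6]
 [ 496.5 -111.1]] ((484.04144287109375, -227.04193115234375), (233.5449676513672, 32.53731918334961), 79.41624450683594)
blue 44 [ 481.6 -229.1   28.3]
```

Call:
drive_tool --moves '[[[38.6, -28, 8], [0, 0, 0], 1], [[38.6, -28, 8], [0, 0, 0], 1], [[38.6, -28, 8], [0, 0, 0], 1], [[38.6, -28, 8], [0, 0, 0], 1], [[38.6, -28, 8], [0, 0, 0], 1], [[38.6, -28, 8], [0, 0, 0], 1], [[38.6, -28, 8], [0, 0, 0], 1], [[38.6, -28, 8], [0, 0, 0], 1], [[38.6, -28, 8], [0, 0, 0], 1], [[38.6, -28, 8], [0, 0, 0], 1], [[0, 0, 0], [0, 0, -9.1], 1], [[0, 0, 0], [0, 0, -9.1], 1], [[0, 0, 0], [0, 0, -9.1], 1], [[0, 0, 0], [0, 0, -9.1], 1], [[0, 0, 0], [0, 0, -9.1], 1], [[0, 0, 0], [0, 0, -9.1], 1], [[0, 0, 0], [0, 0, -9.1], 1], [[0, 0, 0], [0, 0, 0], 1]]'

```text
clock: 2.35
position: [484.3, -226.1, 151.0]
ee_rot: [0.753, 0.658, 0.0, -0.0]
wrist_force: [-0.2, -0.4, 0.9]
grip_width: 85.6
grasp_force: 0.0
```

```bash
cat > look.py <<'E'
from station import telemetry, eyes
from h import *
from scipy.spatial.transform import Rotation as R
import sys
np.set_printoptions(precision=2,suppress=True)
s=telemetry.state();Rm=R.from_quat(s["ee_rot"]).as_matrix()
print("t",s["clock"],"pos",s["position"],"tool xyz cols\n",Rm,"F",s["wrist_force"],"w",s["grip_width"],s["grasp_force"],"q",s["joint_pos"])
for n in sys.argv[2:]:
    d=eyes.read_camera(n);np.savez(f"{n}{sys.argv[1]}.npz",**d);cv2.imwrite(f"pics/{n}{sys.argv[1]}.png",d["image"])
E
python3 look.py 1 wrist scene side
python3 - <<'E'
from h import *
np.set_printoptions(precision=1,suppress=True)
for n in("wrist","side","scene"):
    d=dict(np.load(n+"1.npz"));W=cloud(d);im=d["image"];hsv=cv2.cvtColor(im,cv2.COLOR_BGR2HSV)
    b=(hsv[...,0]>95)&(hsv[...,0]<125)&(hsv[...,1]>120)&(W[...,2]>4)&(W[...,2]<45)&(abs(W[...,0]-484)<60)&(abs(W[...,1]+226)<80)
    t=b&(W[...,2]>25)
    if b.sum()>5: print(n,b.sum(),W[b].mean(0),cv2.minAreaRect(W[t][:,:2].astype(np.float32)))
E
```

```text
t 2.35 pos [ 484.28 -226.07  151.  ] tool xyz cols
 [[ 0.13  0.99 -0.  ]
 [ 0.99 -0.13  0.  ]
 [ 0.   -0.   -1.  ]] F [-0.21 -0.44  0.88] w 85.62416814736974 0.0 q [ 0.57  0.59 -0.27  1.92  0.24  0.67  0.01]
wrist 1128 [ 487.8 -221.4   29.8] ((486.84039306640625, -227.91909790039062), (54.18037796020508, 27.565750122070312), 81.92515563964844)
side 78 [ 482.  -221.9   28.6] ((484.70941162109375, -224.98638916015625), (48.11443328857422, 24.774248123168945), 82.68218994140625)
scene 10 [ 478.9 -248.8   27.4] ((480.7577209472656, -249.03790283203125), (20.421279907226562, 8.701740264892578), 5.252649784088135)
```

View pics/wrist1.png

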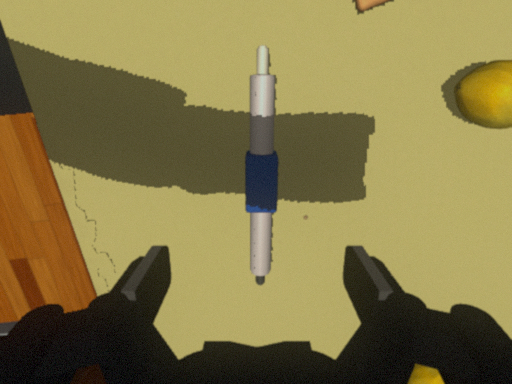

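The wrist view shows the spindle lined up with tool x, its grip centred at (262,182) and the plunger at the top (263,47). The finger positions straddle it. I'll descend and grip.

Call:
drive_tool --moves '[[[-0.8, 1.7, 18.5], [0, 0, 0], 1], [[0, 0, 18.5], [0, 0, 0], 1], [[0, 0, 18.5], [0, 0, 0], 1], [[0, 0, 18.5], [0, 0, 0], 1], [[0, 0, 18.5], [0, 0, 0], 1], [[0, 0, 18.5], [0, 0, 0], 1], [[0, 0, 18.5], [0, 0, 0], 1], [[0, 0, 18.5], [0, 0, 0], 1], [[0, 0, 0], [0, 0, 0], -1], [[0, 0, 0], [0, 0, 0], -1], [[0, 0, 0], [0, 0, 0], -1], [[0, 0, 0], [0, 0, 0], -1], [[0, 0, 0], [0, 0, 0], -1], [[0, 0, 0], [0, 0, 0], -1]]' --squeeze 80

```text
clock: 4.25
position: [487.1, -227.3, 4.5]
ee_rot: [0.752, 0.659, 0.001, 0.001]
wrist_force: [-0.1, -0.2, 6.0]
grip_width: 28.3
grasp_force: 80.0
```

Call:
drive_tool --moves '[[[0, 0, -10], [0, 0, 0], -1], [[0, 0, -20], [0, 0, 0], -1], [[0, 0, -20], [0, 0, 0], -1], [[0, 0, -20], [0, 0, 0], -1], [[0, 0, -20], [0, 0, 0], -1], [[0, 0, -20], [0, 0, 0], -1], [[0, 0, -20], [0, 0, 0], -1], [[0, 0, -6], [0, 0, 0], -1], [[0, 0, 0], [0, 0, 0], -1], [[0, 0, 0], [0, 0, 0], -1]]'

```text
clock: 5.5
position: [485.5, -226.9, 138.6]
ee_rot: [0.752, 0.659, -0.0, -0.001]
wrist_force: [-0.3, 0.4, -1.3]
grip_width: 29.2
grasp_force: 79.1
```

```bash
python3 look.py 2 wrist side
```

```text
t 5.5 pos [ 485.53 -226.87  138.61] tool xyz cols
 [[ 0.13  0.99 -0.  ]
 [ 0.99 -0.13  0.  ]
 [ 0.   -0.   -1.  ]] F [-0.34  0.4  -1.34] w 29.247077758066787 79.08994317054749 q [ 0.56  0.61 -0.27  1.92  0.25  0.65  0.01]
```

View pics/wrist2.png

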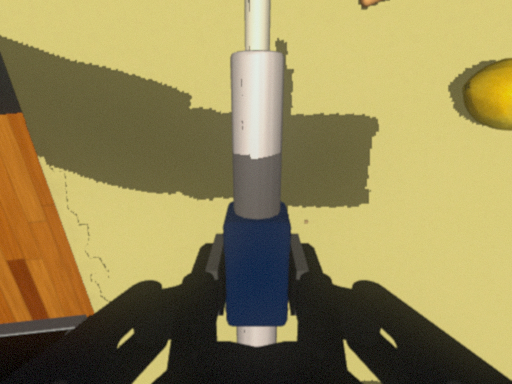

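The spindle is held level between the pads: grip from row 205 to 325, tube end at row 52, plunger running off the top. Next I'll measure how it sits in the hand.

```bash
cat > m.py <<'E'
from h import *
import sys
from scipy.spatial.transform import Rotation as R
np.set_printoptions(precision=2,suppress=True)
p=np.array(eval(sys.argv[2]));q=eval(sys.argv[3]);Rm=R.from_quat(q).as_matrix()
for n in("wrist","side"):
    d=dict(np.load(n+sys.argv[1]+".npz"));T=(cloud(d)-p)@Rm;im=d["image"];hsv=cv2.cvtColor(im,cv2.COLOR_BGR2HSV)
    m=(abs(T[...,0])<130)&(abs(T[...,1])<18)&(T[...,2]>-30)&(T[...,2]<15)
    blue=m&(hsv[...,0]>95)&(hsv[...,0]<128)&(hsv[...,1]>100)
    b=T[blue];print(n,"blue tool",len(b),np.percentile(b,[2,50,98],axis=0) if len(b) else 0)
    for a,c in((-120,-104),(-95,-70),(-70,-40),(40,70),(70,92),(100,120)):
        k=m&(T[...,0]>a)&(T[...,0]<c); 
        if k.sum()>8: print(a,c,k.sum(),np.median(T[k],0),"zmin",np.percentile(T[k][:,2],5),"y",np.percentile(T[k][:,1],[3,97]))
    print("ext",np.percentile(T[m][:,0],[.3,99.7]))
E
python3 m.py 2 "[485.53,-226.87,138.61]" "[.752,.659,0,-.001]"
```

```text
wrist blue tool 6583 [[-25.49 -14.75 -26.55]
 [  3.2   -1.07 -25.39]
 [ 26.22  12.36 -22.44]]
-70 -40 335 [-42.68  -1.01 -19.48] zmin -21.513648048434884 y [-11.76   9.36]
40 70 3505 [ 55.83  -1.18 -19.84] zmin -21.703233188574952 y [-11.31   8.69]
70 92 3135 [ 81.55  -1.21 -19.78] zmin -21.69636317671699 y [-11.31   8.71]
100 120 905 [106.24  -1.23 -14.43] zmin -15.960293383962592 y [-5.84  3.37]
ext [-44.81 111.46]
side blue tool 68 [[-18.52 -16.58 -28.54]
 [ 10.21  -1.35 -24.83]
 [ 25.56  12.31 -16.91]]
-95 -70 10 [-77.67  -0.5  -21.25] zmin -22.988135737462162 y [-6.96  3.49]
-70 -40 11 [-60.8   -8.39 -20.3 ] zmin -22.705474322699814 y [-10.3   -2.54]
40 70 47 [ 53.68  -6.72 -18.66] zmin -22.35822671581164 y [-13.11   4.11]
70 92 41 [ 81.41  -5.63 -17.72] zmin -21.8994510274803 y [-13.22   7.05]
100 120 19 [110.74  -3.43 -14.01] zmin -16.922076202736932 y [-6.22  1.04]
ext [-83.09 116.97]
```

Call:
drive_tool --moves '[[[15, 5, 0], [0, 0, 0], -1], [[29, 9.3, 0], [0, 0, 0], -1], [[29, 9.3, 0], [0, 0, 0], -1], [[29, 9.3, 0], [0, 0, 0], -1], [[29, 9.3, 0], [0, 0, 0], -1], [[29, 9.3, 0], [0, 0, 0], -1], [[29, 9.3, 0], [0, 0, 0], -1], [[29, 9.3, 0], [0, 0, 0], -1], [[29, 9.3, 0], [0, 0, 0], -1], [[20, 6, 0], [0, 0, 0], -1], [[10, 3, 0], [0, 0, 0], -1], [[0, 0, 0], [0, 0, -5.2], -1], [[0, 0, 0], [0, 0, -5.2], -1], [[0, 0, 0], [0, 0, -5.1], -1], [[0, 0, 0], [0, 0, -5], -1], [[0, 0, 0], [0, 0, 0], -1], [[0, 0, 0], [0, 0, 0], -1]]'

```text
clock: 7.72
position: [609.9, 35.4, 139.3]
ee_rot: [0.624, 0.782, -0.0, 0.0]
wrist_force: [0.2, -0.1, -2.0]
grip_width: 28.7
grasp_force: 79.0
```

```bash
python3 look.py 3 wrist side scene;  python3 - <<'E'
import cv2,numpy as np
a=cv2.imread("pics/wrist3.png");b=cv2.imread("pics/side3.png")[150:330,120:300]
cv2.imwrite("pics/w3.png",np.hstack([cv2.resize(a,(512,384)),cv2.resize(b,(288,288),interpolation=2).repeat(1,0)[:288].copy() if 0 else cv2.copyMakeBorder(cv2.resize(b,(288,288),interpolation=2),0,96,0,0,0)]))
E
```

```text
t 7.725 pos [609.94  35.38 139.26] tool xyz cols
 [[-0.22  0.97 -0.  ]
 [ 0.97  0.22 -0.  ]
 [-0.   -0.   -1.  ]] F [ 0.19 -0.06 -2.04] w 28.7458462879237 79.04285788536072 q [ 0.1   0.7  -0.34  1.71  0.31  0.78 -0.15]
```

View pics/w3.png

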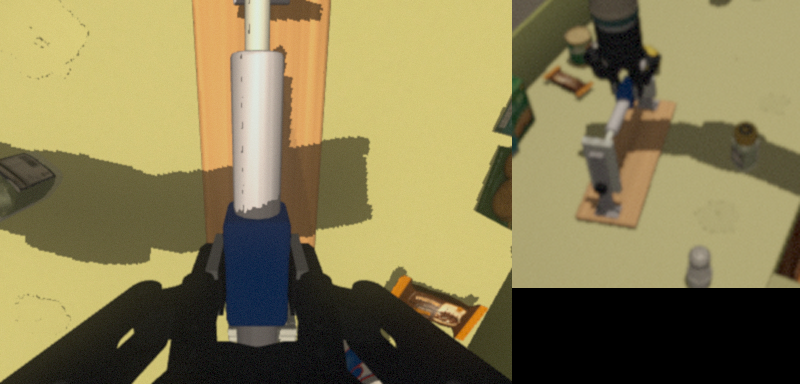

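The wrist view shows the spindle over the base (base edges at columns about 200 and 322), with the tall stop's foot at the top (235–290, row 0). The side view shows the spindle between the stops. I'll measure lateral offset and yaw from the base edges against the tube.

```bash
cat > lat.py <<'E'
from h import *
import sys
from station import telemetry
from scipy.spatial.transform import Rotation as R
np.set_printoptions(precision=2,suppress=True)
s=telemetry.state();p=s["position"];Rm=R.from_quat(s["ee_rot"]).as_matrix()
d=dict(np.load("wrist%s.npz"%sys.argv[1]));W=cloud(d);T=(W-p)@Rm;im=d["image"];hsv=cv2.cvtColor(im,cv2.COLOR_BGR2HSV)
base=(abs(W[...,2]-14)<6)&(hsv[...,0]<19)&(hsv[...,1]>80)&(abs(T[...,1])<90)
L=[];Rr=[];tu=[]
for r in range(0,235,4):
    c=np.where(base[r])[0]
    if len(c)<20: continue
    L.append(T[r,c[0]]);Rr.append(T[r,c[-1]])
    t=np.where((T[r,:,2]>-25)&(T[r,:,2]<0)&(abs(T[r,:,1])<25))[0]
    if 60<r<195 and len(t): tu.append((T[r,t[0],0],(T[r,t[0],1]+T[r,t[-1],1])/2))
def f(P):
    P=np.array(P);k=np.polyfit(P[:,0],P[:,1],1);res=P[:,1]-np.polyval(k,P[:,0]);g=abs(res)<2.5;return np.polyfit(P[g,0],P[g,1],1),g.sum(),P[:,0].min(),P[:,0].max()
l=f(L);r=f(Rr);t=f(tu);print("L",l,"\nR",r,"\ntube",t)
m=(l[0]+r[0])/2;print("base centreline at x=0",m[1],"slope",m[0],"tube",t[0], "width",r[0][1]-l[0][1])
for n in("wrist","side","scene"):
    d=dict(np.load(n+sys.argv[1]+".npz"));T=(cloud(d)-p)@Rm
    q=(abs(T[...,1])<30)&(T[...,0]>105)&(T[...,0]<160)&(T[...,2]>-60)&(T[...,2]<100)
    P=T[q];print(n,len(P),np.percentile(P,[2,50,98],axis=0) if len(P) else "")
    w=(T[...,2]<-20)&q&(T[...,0]>115);P=T[w];print("tall top part",len(P),np.percentile(P,[2,50,98],axis=0) if len(P) else "")
E
python3 lat.py 3
```

```text
L (array([  0.  , -51.37]), np.int64(59), np.float64(-52.9495165695402), np.float64(147.16277771559857)) 
R (array([-0.  , 55.83]), np.int64(59), np.float64(-52.65142400846565), np.float64(147.23270577430208)) 
tube (array([ 0.  , -1.46]), np.int64(33), np.float64(35.68866366802775), np.float64(90.01352715095398))
base centreline at x=0 2.2293770342481345 slope 7.414791065288653e-06 tube [ 0.   -1.46] width 107.2029927486195
wrist 550 [[105.17  -6.15 -16.4 ]
 [108.65  -1.15 -14.27]
 [112.13   3.47 -10.58]]
tall top part 0 
side 656 [[136.91 -22.59 -43.14]
 [149.04  -5.1    0.3 ]
 [159.75  25.62  90.56]]
tall top part 217 [[137.39 -22.29 -43.8 ]
 [148.25   0.41 -34.91]
 [159.17  25.93 -20.96]]
scene 347 [[129.59 -25.71 -39.79]
 [137.06  -4.09  20.1 ]
 [148.55  27.51  88.4 ]]
tall top part 66 [[131.26 -23.69 -41.77]
 [137.36  -0.99 -31.44]
 [148.    24.54 -21.47]]
```

Call:
drive_tool --moves '[[[0, 1.6, 5], [0, 0, 0], -1], [[0, 1.6, 5], [0, 0, 0], -1], [[0, 0, 5], [0, 0, 0], -1], [[0, 0, 5], [0, 0, 0], -1], [[5, 0, 0], [0, 0, 0], -1], [[5, 0, 0], [0, 0, 0], -1], [[4, 0, 0], [0, 0, 0], -1], [[2, 0, 0], [0, 0, 0], -1], [[2, 0, 0], [0, 0, 0], -1], [[0, 0, 0], [0, 0, 0], -1], [[0, 0, 0], [0, 0, 0], -1]]'

```text
clock: 9.25
position: [609.2, 54.0, 119.3]
ee_rot: [0.623, 0.782, -0.0, 0.0]
wrist_force: [-0.4, -0.2, -2.3]
grip_width: 28.5
grasp_force: 79.0
```

Call:
drive_tool --moves '[[[2, 0, 0], [0, 0, 0], -1], [[2, 0, 0], [0, 0, 0], -1], [[0, 0, 0], [0, 0, 0], -1], [[0, 0, 0], [0, 0, 0], -1]]'

```text
clock: 9.75
position: [608.4, 57.0, 119.3]
ee_rot: [0.623, 0.782, -0.0, 0.0]
wrist_force: [0.7, -5.4, -0.6]
grip_width: 28.7
grasp_force: 79.1
```

```bash
python3 look.py 4 side scene
```

```text
t 9.75 pos [608.45  57.02 119.34] tool xyz cols
 [[-0.22  0.97  0.  ]
 [ 0.97  0.22 -0.  ]
 [-0.   -0.   -1.  ]] F [ 0.74 -5.39 -0.58] w 28.662751874530276 79.09324049949646 q [ 0.06  0.73 -0.32  1.73  0.32  0.74 -0.2 ]
```

Call:
drive_tool --moves '[[[2, 0, 0], [0, 0, 0], -1], [[2, 0, 0], [0, 0, 0], -1], [[2, 0, 0], [0, 0, 0], -1], [[2, 0, 0], [0, 0, 0], -1], [[2, 0, 0], [0, 0, 0], -1], [[0, 0, 0], [0, 0, 0], -1], [[0, 0, 0], [0, 0, 0], -1]]'

```text
clock: 10.72
position: [606.6, 64.6, 119.4]
ee_rot: [0.623, 0.782, -0.001, 0.001]
wrist_force: [1.7, -9.0, 0.3]
grip_width: 28.8
grasp_force: 79.1
```

Call:
drive_tool --moves '[[[2, 0, 0], [0, 0, 0], -1], [[2, 0, 0], [0, 0, 0], -1], [[2, 0, 0], [0, 0, 0], -1], [[1, 0, 0], [0, 0, 0], -1], [[0, 0, 0], [0, 0, 0], -1], [[0, 0, 0], [0, 0, 0], -1], [[0, 0, 0], [0, 0, 0], -1]]'

```text
clock: 11.6
position: [605.4, 69.7, 119.5]
ee_rot: [0.624, 0.782, -0.002, 0.002]
wrist_force: [1.7, -12.2, -0.7]
grip_width: 28.6
grasp_force: 79.2
```

```bash
python3 look.py 5 wrist side scene; python3 m.py 5 "$(python3 -c 'from station import telemetry as t;print(list(map(float,t.state()["position"])))')" "$(python3 -c 'from station import telemetry as t;print(list(map(float,t.state()["ee_rot"])))')"
```

```text
t 11.6 pos [605.36  69.73 119.48] tool xyz cols
 [[-0.22  0.98  0.  ]
 [ 0.98  0.22 -0.01]
 [-0.01 -0.   -1.  ]] F [  1.67 -12.21  -0.73] w 28.584498839171193 79.1684639453888 q [ 0.03  0.72 -0.32  1.73  0.32  0.74 -0.23]
wrist blue tool 6747 [[-25.57 -14.94 -26.54]
 [  3.88  -1.   -25.37]
 [ 26.61  12.51 -21.29]]
-70 -40 321 [-42.7   -1.43 -19.05] zmin -21.3809608180905 y [-11.68   9.39]
40 70 3492 [ 55.84  -1.05 -19.99] zmin -21.83223909455382 y [-11.18   8.79]
70 92 3144 [ 81.59  -1.08 -20.01] zmin -21.93045524975321 y [-11.26   8.8 ]
100 120 1774 [102.42   0.36 -14.92] zmin -28.776059157576455 y [-16.93  17.01]
ext [-44.65 102.66]
side blue tool 110 [[-19.24 -15.97 -28.18]
 [  9.94  -0.88 -25.11]
 [ 26.72  12.53 -15.8 ]]
-70 -40 10 [-63.42 -10.75 -15.3 ] zmin -18.20184500583521 y [-12.53  -8.12]
40 70 71 [ 53.44  -5.03 -19.3 ] zmin -22.001644242136273 y [-11.82   6.94]
100 120 44 [115.02 -13.09  -8.26] zmin -25.81513789105259 y [-17.81  17.61]
ext [-125.96  126.97]
```

View pics/wrist5.png

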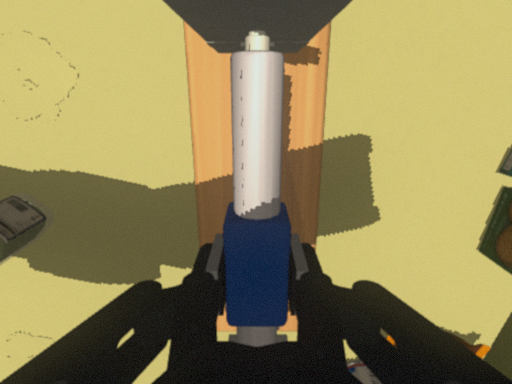

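The plunger is nearly all in (tip at (257,38)), bearing on the tall stop's face, which is centred at column 257 like the spindle. Force and depth agree at about 16.5 mm compression. I'll slide down towards the low stop's top edge, checking force on the way.

Call:
drive_tool --moves '[[[0.8, 0, 3], [0, 0, 0], -1], [[0, 0, 4], [0, 0, 0], -1], [[0, 0, 4], [0, 0, 0], -1], [[0, 0, 4], [0, 0, 0], -1], [[0, 0, 0], [0, 0, 0], -1], [[0, 0, 0], [0, 0, 0], -1]]'

```text
clock: 12.5
position: [605.6, 70.4, 104.6]
ee_rot: [0.624, 0.781, -0.002, 0.002]
wrist_force: [2.9, -11.3, -0.5]
grip_width: 29.1
grasp_force: 79.3
```

Call:
drive_tool --moves '[[[0, 0, 1.5], [0, 0, 0], -1], [[0, 0, 1.5], [0, 0, 0], -1], [[0, 0, 1], [0, 0, 0], -1], [[0, 0, 0], [0, 0, 0], -1]]'

```text
clock: 13.0
position: [605.7, 70.6, 100.8]
ee_rot: [0.624, 0.781, -0.002, 0.002]
wrist_force: [2.4, -12.0, 2.3]
grip_width: 28.8
grasp_force: 79.4
```

Call:
drive_tool --moves '[[[0, 0, 1], [0, 0, 0], -1], [[0, 0, 1], [0, 0, 0], -1], [[0, 0, 0], [0, 0, 0], -1]]'

```text
clock: 13.38
position: [605.7, 70.6, 98.9]
ee_rot: [0.624, 0.781, -0.001, 0.002]
wrist_force: [2.8, -11.2, 1.0]
grip_width: 28.5
grasp_force: 79.4
```

Call:
drive_tool --moves '[[[0, 0, 1], [0, 0, 0], -1], [[0, 0, 1], [0, 0, 0], -1], [[0, 0, 0], [0, 0, 0], -1]]'

```text
clock: 13.75
position: [605.7, 70.6, 96.8]
ee_rot: [0.624, 0.781, -0.001, 0.002]
wrist_force: [2.6, -11.5, 1.6]
grip_width: 28.8
grasp_force: 79.4
```

Call:
drive_tool --moves '[[[0, 0, 1], [0, 0, 0], -1], [[0, 0, 1], [0, 0, 0], -1], [[0, 0, 0], [0, 0, 0], -1]]'

```text
clock: 14.12
position: [605.8, 70.6, 94.9]
ee_rot: [0.624, 0.781, -0.001, 0.002]
wrist_force: [2.3, -11.5, 1.9]
grip_width: 28.6
grasp_force: 79.4
```

Call:
drive_tool --moves '[[[0, 0, 1], [0, 0, 0], -1], [[0, 0, 1], [0, 0, 0], -1], [[0, 0, 0], [0, 0, 0], -1]]'

```text
clock: 14.5
position: [605.8, 70.6, 92.9]
ee_rot: [0.624, 0.781, -0.001, 0.002]
wrist_force: [2.4, -11.4, 2.4]
grip_width: 28.7
grasp_force: 79.4
```

Call:
drive_tool --moves '[[[0, 0, 1], [0, 0, 0], -1], [[0, 0, 1], [0, 0, 0], -1], [[0, 0, 1], [0, 0, 0], -1], [[0, 0, 1], [0, 0, 0], -1], [[0, 0, 0], [0, 0, 0], -1]]'

```text
clock: 15.12
position: [605.6, 70.7, 88.8]
ee_rot: [0.624, 0.781, -0.001, 0.002]
wrist_force: [2.9, -10.4, -0.2]
grip_width: 29.0
grasp_force: 79.4
```

Call:
drive_tool --moves '[[[0, 0, 1], [0, 0, 0], -1], [[0, 0, 1], [0, 0, 0], -1], [[0, 0, 0], [0, 0, 0], -1]]'

```text
clock: 15.5
position: [605.1, 71.7, 86.3]
ee_rot: [0.624, 0.782, -0.001, 0.002]
wrist_force: [2.7, -9.2, -1.3]
grip_width: 28.9
grasp_force: 79.4
```

Call:
drive_tool --moves '[[[0, 0, 1], [0, 0, 0], -1], [[0, 0, 1], [0, 0, 0], -1], [[0, 0, 0], [0, 0, 0], -1]]'

```text
clock: 15.88
position: [605.2, 71.9, 84.7]
ee_rot: [0.624, 0.782, -0.001, 0.002]
wrist_force: [2.4, -9.5, -0.3]
grip_width: 28.8
grasp_force: 79.6
```

The force dropped from 11.7 N to about 9.7 N and the tool moved forward, so the plunger has popped into the tall recess. Now I'll back off towards the low recess.

Call:
drive_tool --moves '[[[-1, 0, 0], [0, 0, 0], -1], [[-1, 0, 0], [0, 0, 0], -1], [[-1, 0, 0], [0, 0, 0], -1], [[0, 0, 0], [0, 0, 0], -1]]'

```text
clock: 16.38
position: [605.8, 69.5, 84.7]
ee_rot: [0.624, 0.782, -0.001, 0.001]
wrist_force: [1.7, -7.7, 0.5]
grip_width: 28.9
grasp_force: 79.6
```

Call:
drive_tool --moves '[[[-1, 0, 0], [0, 0, 0], -1], [[-1, 0, 0], [0, 0, 0], -1], [[-1, 0, 0], [0, 0, 0], -1], [[0, 0, 0], [0, 0, 0], -1]]'

```text
clock: 16.88
position: [606.3, 67.3, 84.6]
ee_rot: [0.623, 0.782, -0.001, 0.001]
wrist_force: [2.5, -7.1, 1.1]
grip_width: 29.0
grasp_force: 79.6
```

Call:
drive_tool --moves '[[[-1, 0, 0], [0, 0, 0], -1], [[-1, 0, 0], [0, 0, 0], -1], [[0, 0, 0], [0, 0, 0], -1]]'

```text
clock: 17.25
position: [606.7, 65.8, 84.6]
ee_rot: [0.623, 0.782, -0.001, 0.001]
wrist_force: [1.1, -5.9, 1.5]
grip_width: 28.4
grasp_force: 79.6
```

Call:
drive_tool --moves '[[[-1, 0, 0], [0, 0, 0], -1], [[-1, 0, 0], [0, 0, 0], -1], [[0, 0, 0], [0, 0, 0], -1]]'

```text
clock: 17.62
position: [607.1, 64.3, 84.6]
ee_rot: [0.623, 0.782, -0.0, 0.001]
wrist_force: [0.8, -5.5, -0.4]
grip_width: 28.5
grasp_force: 79.6
```

Call:
drive_tool --moves '[[[-1, 0, 0], [0, 0, 0], -1], [[-1, 0, 0], [0, 0, 0], -1], [[0, 0, 0], [0, 0, 0], -1]]'

```text
clock: 18.0
position: [607.2, 63.7, 84.5]
ee_rot: [0.623, 0.782, 0.0, 0.0]
wrist_force: [0.7, -4.5, -0.4]
grip_width: 28.4
grasp_force: 79.6
```

Call:
drive_tool --moves '[[[-1, 0, 0], [0, 0, 0], -1], [[-1, 0, 0], [0, 0, 0], -1], [[-1, 0, 0], [0, 0, 0], -1], [[0, 0, 0], [0, 0, 0], -1], [[0, 0, 0], [0, 0, 0], -1]]'

```text
clock: 18.62
position: [607.3, 63.5, 84.5]
ee_rot: [0.622, 0.783, 0.001, -0.001]
wrist_force: [-2.2, 5.1, 2.3]
grip_width: 28.9
grasp_force: 79.9
```

```bash
python3 look.py 6 wrist side; python3 lat.py 6 | grep -v tall; python3 m.py 6 "$(python3 -c 'from station import telemetry as t;print(list(map(float,t.state()["position"])))')" "[.623,.782,0,0]"; python3 -c "
import cv2;a=cv2.imread('pics/side6.png')[170:300,140:270];cv2.imwrite('pics/s6.png',cv2.resize(a,(600,600),interpolation=2))"
```

```text
t 18.625 pos [607.27  63.51  84.47] tool xyz cols
 [[-0.23  0.97 -0.  ]
 [ 0.97  0.23  0.  ]
 [ 0.    0.   -1.  ]] F [-2.17  5.08  2.34] w 28.948316606716876 79.86478328704834 q [ 0.04  0.77 -0.3   1.75  0.34  0.67 -0.22]
L (array([  0.  , -54.85]), np.int64(59), np.float64(-25.20830378314332), np.float64(134.2026209966556)) 
R (array([-0.  , 52.53]), np.int64(59), np.float64(-25.04735272607588), np.float64(134.38550606509736)) 
tube (array([ 0.01, -1.49]), np.int64(33), np.float64(35.47930049409231), np.float64(90.56004275568814))
base centreline at x=0 -1.1617800374846254 slope 0.00017956357295372937 tube [ 0.01 -1.49] width 107.37497576261127
wrist 4975 [[105.6  -26.67 -27.04]
 [109.09  -0.7   -0.91]
 [115.47  26.7   71.81]]
side 830 [[109.79 -27.68 -56.26]
 [131.49  -6.9   40.81]
 [157.82  27.98  87.  ]]
 [126.91  -8.48 -39.21]
 [133.57  22.24 -20.65]]
wrist blue tool 6733 [[-25.41 -14.95 -26.62]
 [  3.7   -1.01 -25.39]
 [ 26.59  12.59 -22.43]]
-70 -40 318 [-42.56  -1.31 -18.93] zmin -21.295247858327183 y [-12.11   9.03]
40 70 3499 [ 55.95  -1.2  -19.99] zmin -21.837857650357105 
[... 197 characters left out ...]
 blue tool 105 [[-17.3  -16.23 -28.23]
 [  8.14  -0.38 -25.24]
 [ 26.17  13.09 -13.65]]
-120 -104 43 [-112.16  -10.19  -16.75] zmin -25.57537015893122 y [-17.5    0.75]
-70 -40 9 [-63.99 -11.08 -14.16] zmin -18.371201387408032 y [-11.91  -9.53]
40 70 50 [ 52.96  -7.78 -18.87] zmin -22.268648311538414 y [-11.63   3.42]
ext [-120.69  129.88]Traceback (most recent call last):
  File "lat.py", line 21, in <module>
    d=dict(np.load(n+sys.argv[1]+".npz"));T=(cloud(d)-p)@Rm
           ~~~~~~~^^^^^^^^^^^^^^^^^^^^^^
    fid = stack.enter_context(open(os.fspath(file), "rb"))
                              ~~~~^^^^^^^^^^^^^^^^^^^^^^^
FileNotFoundError: [Errno 2] No such file or directory: 'scene6.npz'
```

View pics/s6.png

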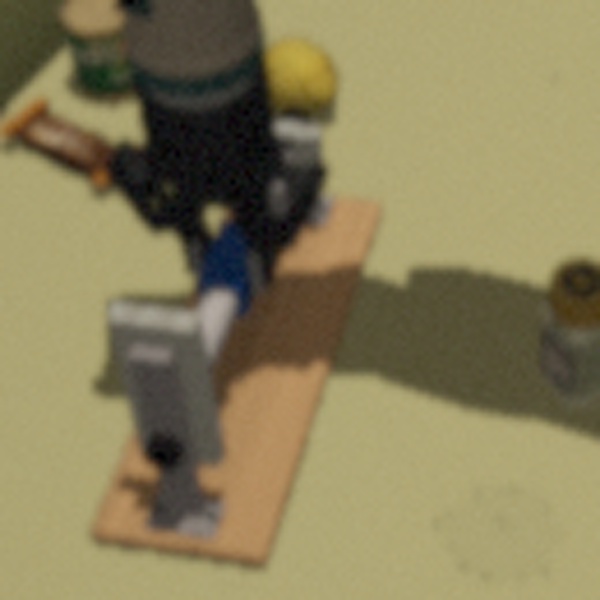

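The net force flipped from −4.5 to +5.5 N with no further travel and the face is at tool x ≈ 110, so the fixed pin is on its recess floor. I'll relax the arm, then open.

Call:
drive_tool --moves '[[[0.8, 0, 0], [0, 0, 0], -1], [[0.8, 0, 0], [0, 0, 0], -1], [[0, 0, 0], [0, 0, 0], -1], [[0, 0, 0], [0, 0, 0], -1]]' --squeeze 40

```text
clock: 19.23
position: [607.3, 63.5, 84.4]
ee_rot: [0.622, 0.783, 0.001, -0.0]
wrist_force: [-0.3, 5.4, 1.7]
grip_width: 28.6
grasp_force: 79.8
```

Call:
drive_tool --moves '[[[0, 0, 0], [0, 0, 0], -0.1], [[0, 0, 0], [0, 0, 0], 0.2], [[0, 0, 0], [0, 0, 0], 0.5], [[0, 0, 0], [0, 0, 0], 1], [[0, 0, 0], [0, 0, 0], 1], [[0, 0, 0], [0, 0, 0], 1], [[0, 0, 0], [0, 0, 0], 1]]'

```text
clock: 20.1
position: [607.3, 62.5, 84.3]
ee_rot: [0.623, 0.783, 0.0, 0.0]
wrist_force: [0.3, 0.1, 0.9]
grip_width: 85.4
grasp_force: 0.0
```

Call:
drive_tool --moves '[[[0, 0, -5], [0, 0, 0], 1], [[0, 0, -15], [0, 0, 0], 1], [[0, 0, -25], [0, 0, 0], 1], [[0, 0, -30], [0, 0, 0], 1], [[0, 0, -30], [0, 0, 0], 1], [[0, 0, -30], [0, 0, 0], 1], [[0, 0, -10], [0, 0, 0], 1], [[0, 0, 0], [0, 0, 0], 1]]'

```text
clock: 21.1
position: [607.4, 62.4, 230.0]
ee_rot: [0.623, 0.782, 0.0, 0.001]
wrist_force: [0.6, -0.5, 0.4]
grip_width: 85.0
grasp_force: 0.0
```

```bash
python3 look.py 7 wrist side
```

```text
t 21.1 pos [607.44  62.41 229.99] tool xyz cols
 [[-0.22  0.97  0.  ]
 [ 0.97  0.22 -0.  ]
 [-0.    0.   -1.  ]] F [ 0.59 -0.47  0.36] w 85.04185084331282 0.0 q [ 0.08  0.59 -0.37  1.63  0.25  0.97 -0.15]
```

View pics/wrist7.png

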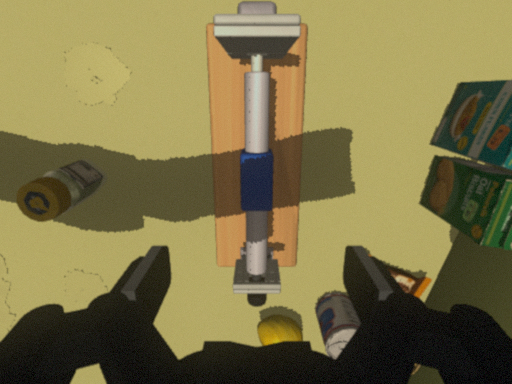

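The spindle lies straight between the stops: plunger at (257,62) entering the tall stop, and the other end reaching the low stop at (257,265). I'll check numerically that it is level and centred.

Run:
```python
from h import *
from station import telemetry
from scipy.spatial.transform import Rotation as R
np.set_printoptions(precision=1,suppress=True)
d=dict(np.load("wrist7.npz"));s=telemetry.state();Rm=R.from_quat(s["ee_rot"]).as_matrix();W=cloud(d);T=(W-s["position"])@Rm;T[...,2]=W[...,2]
hsv=cv2.cvtColor(d["image"],cv2.COLOR_BGR2HSV);m=(abs(T[...,1])<22)&(T[...,2]>60)&(T[...,2]<125)
b=m&(hsv[...,0]>95)&(hsv[...,0]<128)&(hsv[...,1]>100)
print("blue",np.percentile(T[b],[1,50,99],axis=0))
for a in range(-130,125,10):
    k=m&(T[...,0]>a)&(T[...,0]<=a+10)
    if k.sum()>5: print(a,k.sum(),"ytop",np.percentile(T[k][:,1],[2,98]),"z98",np.percentile(T[k][:,2],97))
k=(abs(T[...,1])<24)&(T[...,2]>15)&(T[...,0]>80)&(T[...,0]<150);print("tall",np.percentile(T[k],[1,50,99],axis=0))
```

```text
blue [[-24.3 -13.3 108.3]
 [  2.3   0.5 110.2]
 [ 27.2  13.4 111.7]]
-130 48 ytop [-20.3  20.7] z98 107.73718301336172
-120 749 ytop [-21.1  21.4] z98 108.23535055250792
-110 280 ytop [-21.4  21.2] z98 106.93813793557199
-100 160 ytop [-10.9  10.2] z98 106.1672543716211
-90 178 ytop [-10.7  10.1] z98 106.36743075948382
-80 183 ytop [-10.6  10. ] z98 106.24248958831525
-70 187 ytop [-10.5   9.9] z98 107.00246648685996
-60 189 ytop [-10.4   9.7] z98 106.7175833236408
-50 198 ytop [-10.3   9.7] z98 106.58289697169246
-40 204 ytop [-10.2  10.6] z98 106.66033946648054
-30 230 ytop [-14.4  13.8] z98 111.07524279247815
-20 320 ytop [-14.3  14.6] z98 111.29304607728915
-10 335 ytop [-14.5  14.4] z98 111.39304741836133
0 350 ytop [-14.9  14.2] z98 111.50138408881016
10 355 ytop [-14.8  14.1] z98 111.33190016441435
20 412 ytop [-14.5  13.9] z98 111.35173027185063
30 267 ytop [-10.4  10.7] z98 106.95525615222572
40 268 ytop [-10.3  10.6] z98 107.01292072411712
50 282 ytop [-10.1  10.5] z98 107.0035608278205
60 292 ytop [-11.   10.3] z98 106.84031009168216
70 298 ytop [-10.9  10.1] z98 106.9288058596947
80 324 ytop [-10.7  10. ] z98 107.11491838526261
90 238 ytop [-10.6  10.2] z98 106.64942409432796
100 389 ytop [-21.   20.6] z98 122.18013809589775
110 174 ytop [-20.4  21.2] z98 121.38338629593112
tall [[ 81.1 -23.4  15.4]
 [110.7  -0.3 165.9]
 [131.   23.3 182.5]]
```

```bash
python3 -c "
from station import job;print(job.finish_job())"
```

```text
the job is handed in; nothing more can be done
None
```

The spindle is back in the holder: measurements after letting go show it level, centred and in line, with both pins in their recesses. I handed the job in at about 21 s on the robot clock; no verdict came back.

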